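# Set a carbon plate out to its cutting line on the sawing board

### The job

Get the black carbon plate ready for sawing: push it with the fingertips so that it lies snug and square against the wooden fence of the sawing board and sticks out past the board's right-hand end (right as the robot faces it) just far enough that its scribed silver line sits right above that end edge. Only slide the plate, do not lift it or tip it, leave the wheel, the glue bottle and the battery where they are, and finish with the hand clear.

Things in the scene. Friction and masses are not known exactly. Their poses are not given: they have to be found in the camera images.
- board: Plywood sawing board, fixed. Origin: centre of its underside, on the bench; x away from the robot, y left along the fence, z up (up to 15 deg askew). 190 mm in x, 300 mm in y, top at z = 30 mm. Wooden fence along the whole far side: inner face at x = +65 mm, 30 mm wide, 16 mm above the top. Right-hand (sawing) end of board and fence at y = -150 mm, left end y = +150, near edge x = -95.
- edge (a point): A point on the upper edge of the board's right-hand (sawing) end, in the board's frame at x = +40 mm, y = -150 mm, z = 30 mm; axes as the board's. The edge runs along the board's x.
- plate: Black carbon-fibre plate with drilled holes, 50 mm (x) by 160 mm (y), 5 mm thick, about 65 g, loose on the board. Origin: centre of its underside, z up. Its +x side goes against the fence, its -y end out over the sawing end. Starts wholly on the board, clear of the fence, up to 13 deg askew to it. Slides easily, stops when not pushed.
- line (a point): Middle of the silver line scribed across the top of the plate, square to its length: in the plate's frame at x = 0, y = -44 mm (36 mm from the -y end), z = 5 mm; axes as the plate's.
- wheel: Loose model-car wheel with black rubber tyre, 64 mm across, 26 mm high, lying flat on the bench beyond the fence or off the sawing end; origin at the centre of its underside. Leave alone.
- glue: Loose white glue bottle with blue cap, 32 mm across, 85 mm high, standing on the bench off the sawing end or beyond the fence; origin at the centre of its underside. Leave alone.
- battery: Loose black and red battery pack, 138 mm (its x) by 47 mm by 25 mm high, 300 g, lying on the bench off the board's left end; origin at the centre of its underside. Leave alone.
Not all that is in view belongs to the job. What is meant by the plate is not pink or red, and is the larger of those in its own colour.

How it is judged (in metres and radians):
At the end, for the whole second after the job is handed in: The plate lies flat and still on the board, its long side against the fence (gap at the line under 4 mm, square to within 2.5 degrees), the silver line above the sawing-end edge to within 4 mm; wheel, bottle and battery have not moved 15 mm (y of line in the frame of board between -0.154 and -0.146 m and x of line in the frame of board between 0.036 and 0.042 m and angle between the x axis of plate and the x axis of board, either way round below 0.045 rad and z of plate in the frame of board between 0.027 and 0.033 m and angle between plate's own z axis and vertical below 0.04 rad and linear speed of plate below 0.01 m/s and distance of each of wheel, glue, battery from where it was at the start of the episode below 0.015 m); the robot touches nothing.
It fails at once if the plate was lifted more than 8 mm off the board (z of plate in the frame of board above 0.038 m).
It fails at once if the plate was tipped by more than 8 degrees (angle between plate's own z axis and vertical above 0.14 rad).
It fails at once if the plate fell off the board (z of plate in the frame of board below 0.022 m).
It fails at once if the wheel, the glue bottle or the battery was moved 15 mm or more (distance of any of wheel, glue, battery from where it was at the start of the episode above 0.015 m).
It also fails if it takes over 61 s, if anything falls off the work surface, if the arm or the gripper's body presses on something with over 40 N, if the wrist force passes 120 N, or if a joint passes its speed limit or range.

### The arm

A 7-joint arm with a two-finger parallel gripper is mounted at the origin on the work surface. World frame = base frame: x ahead of the robot, y to its left, z up, the work surface at z = 0. Lengths are in mm, angles in rad, forces in N, time in s.
With the tool pointing down it reaches from about 400 to 875 mm from the base axis. Payload 6.5 kg.
Tool frame: the origin (TCP) lies at the very end of the fingers, on their centre line; the grasp point (between the pads) lies 19 mm behind it; z points along the fingers, y is the line along which they close (so a half turn about z gives the same grasp; the last joint's range is limited). The gripper opens to 85 mm and grips with 20 to 120 N. Pads are 22 mm wide; open, the fingers measure 114 mm over their backs; the gripper's body (76 mm by 85 mm) begins 54 mm behind the grasp point. The pads swing forward as they close: fully open they stand 13 mm farther back than shut.
Start: joints at [1.26, 0.536, -0.004, 1.538, 0.003, 1.067, -0.071], TCP at [157.532, -630.614, 231.29] pointing down, gripper open.
Joint ranges: [-2.7, 2.7], [-0.37, 2.16], [-1.27, 1.26], [0.24, 2.4], [-1.31, 4.45], [0.19, 1.91], [-2.76, 2.76]. Speed limits (rad/s): [2.39, 2.39, 3.14, 3.14, 3.14, 3.14, 3.14].

### API

Orientations are given as a unit quaternion [w, x, y, z].
In Python, from bench import monitor, imaging, arm gives the robot as it stands. The module is installed in compiled form; this text tells all that it offers.
- The arm moves only by the tool step_arm, never from a script. Its argument "commands" is a list of rows, each an object of numbers: "dx", "dy", "dz": the shift along the world's x, y, z in mm; "wx", "wy", "wz": the turn, a rotation vector about the world's x, y, z in degrees; "claw": the closure, from 0 (fully open) to 1 (shut). A call has 1 to 5 rows; each row is the pose to reach, as a shift and turn from the pose commanded when the call began; what a row does not reach only later rows make up. A row lasts 1/8 s, in which the tool goes at most 62.5 mm and 10.7 degrees, less where a joint would pass 70% of its speed; a pose out of reach is approached as far as the arm can. A call with a gripper value outside its range is refused whole. The fingers move at their own pace and stop on an object; "squeeze" is the grip in N (left out, the last holds). Time passes only in rows, so rows that repeat a pose let the fingers close. It gives the time, the measured TCP pose, the force, the opening and the grip force at its end, in the units of the state.
- monitor.observe(): the state, without advancing time (a new reading comes with each control period).
- imaging.get_image(name): name is "scene" or "top" or "wrist"; returns (picture, depth): 400x640x3 uint8, red, green, blue; 400x640 float32, mm along the optical axis (not along the pixel's ray), 0 where there is no reading.
- imaging.camera_info(name): a dict with "K" (3x3 intrinsics, pixels), "world_to_cam" (4x4, takes a point from world to camera coordinates). Camera axes: x right, y up, looking along -z (the intrinsics and any distortion apply to the point x, -y, -z); pixel columns grow to the right and rows downward; lengths in mm; the calibration is good to about 2 mm. A picture is of the moment at which its call begins: read the wrist's pose just before it. camera_info takes no time and is no camera call; for the wrist camera it gives the pose at the moment of the call.
- arm.job_done(): hands the job in; it is judged then, once.
The state is a dict: "time": time; "joint_positions": joint angles; "dq": joint speeds; "joint_torque": joint torques, N m; "ee_pos": TCP position; "tcp_rot": TCP orientation; "force": force on the tool from outside, world axes, zero at the start; "wrist_torque": the same for the moment, N m; "opening": finger opening in mm; "grasp_force": force on a finger pad.
Only numpy, scipy, OpenCV 4.12 (cv2) and the standard library are available. Lean on these libraries where they do the work, as an engineer would, in place of code of your own. Each camera call takes 0.05 s, during which the arm holds its last target. There are 200 camera calls.

## Working session

There is one attempt and no reset: what is moved stays moved. The work goes in short steps, Python scripts to look and compute and a tool call to move; the robot and the scene stay as the last step left them, time stands still between calls to the robot, and variables do not carry over. Pictures are saved under pics/ and viewed, at most 10 in all, crops included, and the job is handed in when it is done.

Besides the shell and the picture viewer there is one more tool, called after ">>>" by a JSON object that holds its "name" and its "arguments", one argument or row to a line. step_arm: Moves the arm, as the interface text tells. Its arguments: {"type":"object","properties":{"commands":{"type":"array","items":{"type":"object","properties":{"dx":{"type":"number"},"dy":{"type":"number"},"dz":{"type":"number"},"wx":{"type":"number"},"wy":{"type":"number"},"wz":{"type":"number"},"claw":{"type":"number"}}}},"squeeze":{"type":"number"}},"required":["commands"]}

```bash
mkdir -p pics
cat > h.py <<'E'
import numpy as np, cv2
from bench import monitor, imaging, arm
def shot(n,fn):
    i=imaging.camera_info(n); p,d=imaging.get_image(n)
    cv2.imwrite(f'pics/{fn}.png',p[:,:,::-1]); np.savez(f'pics/{fn}.npz',p=p,d=d,K=i['K'],T=i['world_to_cam']); return p,d,i
def ray(K,T,px,z):
    px=np.atleast_2d(np.array(px,float)); K=np.array(K);T=np.array(T)
    v=np.c_[(px[:,0]-K[0,2])/K[0,0],-(px[:,1]-K[1,2])/K[1,1],-np.ones(len(px))]
    R=T[:3,:3]; c=-R.T@T[:3,3]; w=v@R
    return c+w*((z-c[2])/w[:,2])[:,None]
E
python3 - <<'E'
from h import *
s=monitor.observe(); print(s['time'],s['ee_pos'],s['tcp_rot'],s['force'])
for n in('top','scene'):
    p,d,i=shot(n,n+'0'); print(n,{k:np.round(v,3).tolist() if not isinstance(v,str) else v for k,v in i.items()})
E
```

```text
0.0 [ 157.39670174 -630.00613386  230.40627358] [-8.53190806e-04  9.92512798e-01  1.22137599e-01 -1.56610336e-04] [-0.20756874  0.41239822 -0.02462404]
top {'K': [[516.895, 0.0, 317.434], [0.0, 516.895, 197.237], [0.0, 0.0, 1.0]], 'world_to_cam': [[-0.015, -1.0, -0.02, 18.799], [0.994, -0.017, 0.109, -608.298], [-0.11, -0.018, 0.994, -1310.432], [0.0, 0.0, 0.0, 1.0]]}
scene {'K': [[419.295, 0.0, 318.919], [0.0, 419.295, 203.538], [0.0, 0.0, 1.0]], 'world_to_cam': [[-0.214, 0.977, 0.012, 140.995], [-0.672, -0.156, 0.723, 352.687], [0.708, 0.147, 0.69, -1473.987], [0.0, 0.0, 0.0, 1.0]]}
```

View pics/top0.png

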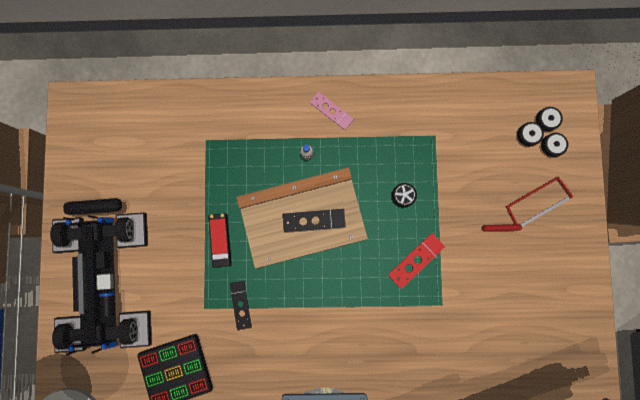

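View pics/scene0.png

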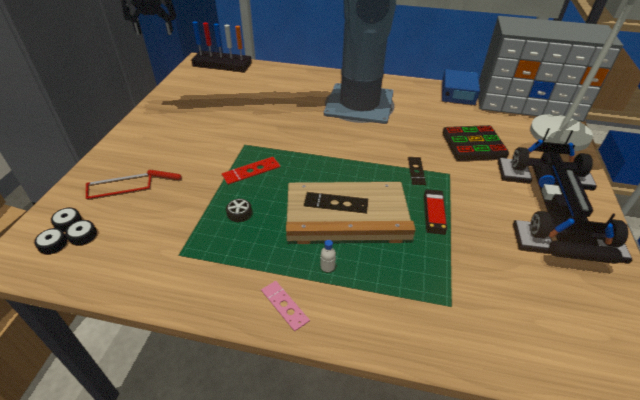

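Top view: two black plates. One is on the board at (313,220) and is the larger; a smaller one lies off it at (241,305). The pink (331,110) and red (416,262) plates are decoys. The plate on the board fits the description, so I'll confirm it in an enlarged crop and segment it.

Run:
```python
from h import *
z=np.load('pics/top0.npz');p,K,T=z['p'],z['K'],z['T']
c=p[150:280,225:380,::-1]; cv2.imwrite('pics/crop0.png',cv2.resize(c,None,fx=5,fy=4.6,interpolation=cv2.INTER_CUBIC) if 0 else cv2.resize(c,(775,600)[:1]+(650,) if 0 else (715,600),interpolation=cv2.INTER_CUBIC))
g=p.max(2)
def rect(m,z,name):
    n,l,s,cc=cv2.connectedComponentsWithStats(m.astype(np.uint8))
    k=1+np.argmax(s[1:,4]); 
    ct=cv2.findContours((l==k).astype(np.uint8),0,2)[0][0][:,0]
    W=ray(K,T,ct,z)[:,:2].astype(np.float32)
    r=cv2.minAreaRect(W); print(name,s[k],r,'\n',cv2.boxPoints(r).round(1).tolist()); return r
m=np.zeros(g.shape,bool); sub=(slice(195,245),slice(270,355)); m[sub]=g[sub]<70
m=cv2.morphologyEx(m.astype(np.uint8),cv2.MORPH_CLOSE,np.ones((3,3)))
rect(m,35,'plate')
m2=np.zeros(g.shape,np.uint8); m2[280:340,220:265]=g[280:340,220:265]<50; rect(m2,3,'small black')
hsv=cv2.cvtColor(p,cv2.COLOR_RGB2HSV)
# silver line profile along plate
for r in (214,218,222): print(p[r,322:347].mean(1).round().tolist())
print(hsv[193,270],hsv[205,270],hsv[250,270],hsv[150,270])
```

```text
plate [283 209  62  23 973] ((549.4652099609375, 20.34528350830078), (46.711708068847656, 157.2379150390625), 3.596522331237793) 
 [[521.2000122070312, 97.30000305175781], [531.0999755859375, -59.599998474121094], [577.7000122070312, -56.70000076293945], [567.7999877929688, 100.30000305175781]]
small black [232 292  19  37 323] ((319.0849609375, 212.41224670410156), (90.22002410888672, 38.20683288574219), 9.38485336303711) 
 [[271.5, 223.89999389648438], [277.70001220703125, 186.1999969482422], [366.70001220703125, 200.89999389648438], [360.5, 238.60000610351562]]
[53.0, 104.0, 55.0, 58.0, 56.0, 53.0, 53.0, 79.0, 148.0, 66.0, 54.0, 54.0, 53.0, 57.0, 57.0, 57.0, 54.0, 56.0, 61.0, 54.0, 56.0, 56.0, 91.0, 140.0, 133.0]
[58.0, 55.0, 57.0, 63.0, 55.0, 55.0, 54.0, 67.0, 113.0, 93.0, 57.0, 50.0, 56.0, 54.0, 51.0, 50.0, 52.0, 59.0, 61.0, 58.0, 55.0, 51.0, 71.0, 147.0, 147.0]
[55.0, 54.0, 54.0, 55.0, 58.0, 58.0, 56.0, 55.0, 72.0, 133.0, 65.0, 54.0, 54.0, 56.0, 61.0, 59.0, 57.0, 60.0, 56.0, 66.0, 51.0, 57.0, 66.0, 107.0, 143.0]
[ 12 144 168] [ 16  97 178] [ 15  92 185] [ 77 139  92]
```

View pics/crop0.png

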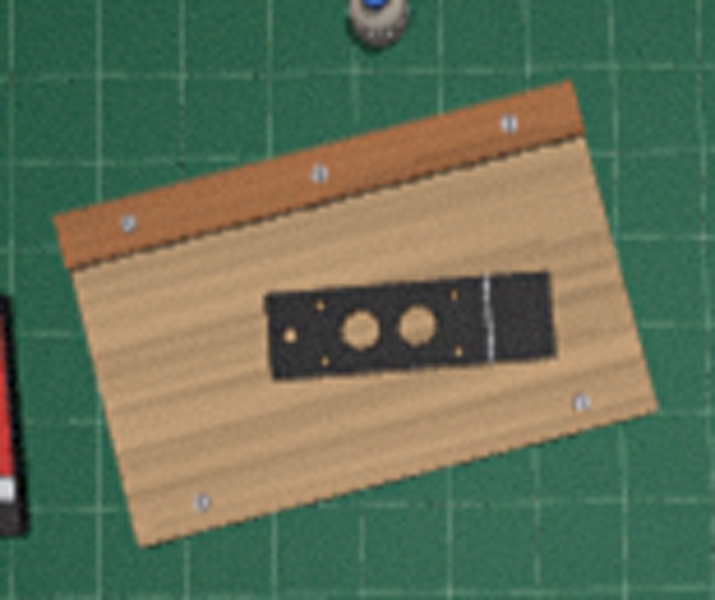

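The crop confirms it: black plate on the board, five holes, silver line near the right end at crop x≈490. The fence is on the far side. Next, the board pose.

Run:
```python
from h import *
z=np.load('pics/top0.npz');p,K,T,d=z['p'],z['K'],z['T'],z['d']
hsv=cv2.cvtColor(p,cv2.COLOR_RGB2HSV).astype(int)
m=np.zeros(p.shape[:2],np.uint8); s=(slice(155,275),slice(232,372))
m[s]=((hsv[s][...,0]<30)&(hsv[s][...,1]>60))
f=m*((hsv[...,1]>125)); f=cv2.morphologyEx(f.astype(np.uint8),cv2.MORPH_OPEN,np.ones((3,3)))
def big(m):
    cs=cv2.findContours(m,0,1)[0]; return max(cs,key=cv2.contourArea)[:,0]
cf=big(f); W=ray(K,T,cf,46)[:,:2].astype(np.float32); r=cv2.minAreaRect(W); print('fence',r); print(cv2.boxPoints(r).round(1).tolist())
cr=np.array([[140,547],[657,410],[584,137],[72,270],[573,82],[55,215]])/4.614+[225-.4,150-.4]
zs=[30,30,46,46,46,46]
P=np.array([ray(K,T,c,h)[0] for c,h in zip(cr,zs)]); print(P.round(1).tolist())
B=np.array([[-95,150],[-95,-150],[65,-150],[65,150],[95,-150],[95,150]])
A,_=cv2.estimateAffinePartial2D(B.astype(float),P[:,:2]); print(A, np.hypot(*A[:,0])); 
th=np.arctan2(A[1,0],A[0,0]); t=P[:,:2].mean(0)-np.array([[np.cos(th),-np.sin(th)],[np.sin(th),np.cos(th)]])@B.mean(0)
print('board th',np.degrees(th),t)
R=np.array([[np.cos(th),-np.sin(th)],[np.sin(th),np.cos(th)]])
print('resid',(P[:,:2]-B@R.T-t).round(1).tolist())
# line pts
L=[]
for r0 in range(211,230):
    x=p[r0,326:338].mean(1)-70; x=np.clip(x,0,None)
    if x.sum()>30: L.append([326+(x*np.arange(12)).sum()/x.sum(),r0])
L=ray(K,T,L,35)[:,:2]; print('line world',L.mean(0)); 
for n,q in dict(line=L.mean(0),plate=[549.5,20.3],c1=[521.2,97.3],c2=[531.1,-59.6],c3=[577.7,-56.7],c4=[567.8,100.3]).items(): print(n,((np.array(q)-t)@R).round(1))
np.savez('board.npz',th=th,t=t)
# objects
g=ray(K,T,[[306,153],[404,195]],0);print(g)
```

```text
fence ((633.0494384765625, 69.61412811279297), (29.9073429107666, 298.2987365722656), 13.801851272583008)
[[582.9000244140625, 210.89999389648438], [654.0999755859375, -78.80000305175781], [683.2000122070312, -71.69999694824219], [612.0, 218.0]]
[[428.0, 172.7, 30.0], [499.8, -117.2, 30.0], [652.3, -79.0, 46.0], [582.4, 208.3, 46.0], [683.5, -73.6, 46.0], [613.4, 217.9, 46.0]]Traceback (most recent call last):
  File "<stdin>", line 14, in <module>
cv2.error: OpenCV(4.12.0) /io/opencv/modules/calib3d/src/ptsetreg.cpp:1108: error: (-215:Assertion failed) count >= 0 && to.checkVector(2) == count in function 'estimateAffinePartial2D'
```

Run:
```python
from h import *
from scipy.spatial.transform import Rotation as Ro
z=np.load('pics/top0.npz');p,K,T=z['p'],z['K'],z['T']
P=np.array([[428.0,172.7],[499.8,-117.2],[652.3,-79.0],[582.4,208.3],[683.5,-73.6],[613.4,217.9]])
B=np.array([[-95,150],[-95,-150],[65,-150],[65,150],[95,-150],[95,150.]])
a=P-P.mean(0);b=B-B.mean(0)
th=np.arctan2((b[:,0]*a[:,1]-b[:,1]*a[:,0]).sum(),(a*b).sum())
R=np.array([[np.cos(th),-np.sin(th)],[np.sin(th),np.cos(th)]]); t=P.mean(0)-R@B.mean(0)
print('board th',np.degrees(th),t,'resid',(P-B@R.T-t).round(1).tolist())
L=[]
for r0 in range(211,230):
    x=np.clip(p[r0,326:338].mean(1)-70,0,None)
    if x.sum()>30: L.append([326+(x*np.arange(12)).sum()/x.sum(),r0])
L=ray(K,T,L,35)[:,:2]; print('line world',L.mean(0))
for n,q in dict(line=L.mean(0),plate=[549.5,20.3],c1=[521.2,97.3],c2=[531.1,-59.6],c3=[577.7,-56.7],c4=[567.8,100.3]).items(): print(n,((np.array(q)-t)@R).round(1))
np.savez('board.npz',th=th,t=t)
for n,px,h in (('glue',[306,150],85),('wheel',[404,195],26)):
    w=ray(K,T,px,h)[0]; print(n,w,((w[:2]-t)@R).round(1))
print('goal tool targets; yaw of tool y', Ro.from_quat(np.roll(monitor.observe()['tcp_rot'],-1)).as_matrix().round(3).tolist())
```

```text
board th 13.66032456064284 [555.51288739  49.73308466] resid [[0.2, -0.4], [1.2, 1.3], [-1.8, 1.7], [-0.8, -2.5], [0.2, -0.0], [1.0, -0.0]]
line world [548.63252623 -24.57850853]
line [-24.2 -70.6]
plate [-12.8 -27.2]
c1 [-22.1  54.3]
c2 [ -49.5 -100.5]
c3 [  -3.6 -108.7]
c4 [23.9 46.2]
glue [723.3940491  35.1655355  85.       ] [159.7 -53.8]
wheel [ 611.34595407 -216.64318653   26.        ] [  -8.7 -272. ]
goal tool targets; yaw of tool y [[0.97, 0.242, -0.0], [0.242, -0.97, 0.001], [-0.0, -0.002, -1.0]]
```

Board frame: yaw 13.7°, origin (555.5, 49.7). Plate centre in it: (-12.8, -27.2), skewed -10°. Tool y is already along the fence. Moving over the near side of the plate.

>>> {"name": "step_arm", "arguments": {
  "commands": [
    {"dx": 60, "dy": 60},
    {"dx": 100, "dy": 110},
    {"dx": 130, "dy": 165},
    {"dx": 160, "dy": 220},
    {"dx": 190, "dy": 275}
  ]
}}

```text
validation failed for argument at $.co...
```

>>> {"name": "step_arm", "arguments": {
  "commands": [
    {"dx": 30, "dy": 55},
    {"dx": 55, "dy": 110},
    {"dx": 80, "dy": 165},
    {"dx": 100, "dy": 220},
    {"dx": 120, "dy": 275}
  ]
}}

```text
validation failed for argument at $.co...
```

>>> {"name": "step_arm", "arguments": {
  "commands": [
    {"dx": 5, "dy": 45},
    {"dx": 12, "dy": 84, "dz": -50},
    {"dx": 12, "dy": 84, "dz": -100},
    {"dx": 12, "dy": 84, "dz": -150},
    {"dx": 12, "dy": 84, "dz": -150}
  ]
}}

```text
validation failed for argument at $.co...
```

>>> {"name": "step_arm", "arguments": {
  "commands": [
    {"dx": 60, "dy": 60, "dz": 0, "wx": 0, "wy": 0, "wz": 0, "claw": 0},
    {"dx": 100, "dy": 110, "dz": 0, "wx": 0, "wy": 0, "wz": 0, "claw": 0},
    {"dx": 130, "dy": 165, "dz": 0, "wx": 0, "wy": 0, "wz": 0, "claw": 0},
    {"dx": 160, "dy": 220, "dz": 0, "wx": 0, "wy": 0, "wz": 0, "claw": 0},
    {"dx": 190, "dy": 275, "dz": 0, "wx": 0, "wy": 0, "wz": 0, "claw": 0}
  ]
}}

```text
time: 0.72
ee_pos: [336.7, -374.5, 231.1]
tcp_rot: [-0.0, 0.993, 0.122, -0.0]
force: [0.7, -0.5, 0.8]
opening: 85.5
grasp_force: 0.0
```

>>> {"name": "step_arm", "arguments": {
  "commands": [
    {"dx": 30, "dy": 55, "dz": 0, "wx": 0, "wy": 0, "wz": 0, "claw": 0},
    {"dx": 55, "dy": 110, "dz": 0, "wx": 0, "wy": 0, "wz": 0, "claw": 0},
    {"dx": 80, "dy": 165, "dz": 0, "wx": 0, "wy": 0, "wz": 0, "claw": 0},
    {"dx": 100, "dy": 220, "dz": 0, "wx": 0, "wy": 0, "wz": 0, "claw": 0},
    {"dx": 120, "dy": 275, "dz": 0, "wx": 0, "wy": 0, "wz": 0, "claw": 0}
  ]
}}

```text
time: 1.35
ee_pos: [456.2, -99.7, 231.2]
tcp_rot: [0.0, 0.993, 0.122, -0.0]
force: [0.9, 0.1, -0.4]
opening: 85.4
grasp_force: 0.0
```

>>> {"name": "step_arm", "arguments": {
  "commands": [
    {"dx": 5, "dy": 45, "dz": 0, "wx": 0, "wy": 0, "wz": 0, "claw": 0},
    {"dx": 12, "dy": 84, "dz": -50, "wx": 0, "wy": 0, "wz": 0, "claw": 0},
    {"dx": 12, "dy": 84, "dz": -100, "wx": 0, "wy": 0, "wz": 0, "claw": 0},
    {"dx": 12, "dy": 84, "dz": -150, "wx": 0, "wy": 0, "wz": 0, "claw": 0},
    {"dx": 12, "dy": 84, "dz": -150, "wx": 0, "wy": 0, "wz": 0, "claw": 0}
  ]
}}

```text
time: 1.98
ee_pos: [464.8, -17.4, 78.6]
tcp_rot: [-0.001, 0.992, 0.122, -0.004]
force: [-1.1, 0.2, 1.0]
opening: 85.4
grasp_force: 0.0
```

>>> {"name": "step_arm", "arguments": {
  "commands": [
    {"dx": 13, "dy": 20, "dz": 0, "wx": 0, "wy": 0, "wz": 0, "claw": 0},
    {"dx": 13, "dy": 20, "dz": -20, "wx": 0, "wy": 0, "wz": 0, "claw": 0},
    {"dx": 13, "dy": 20, "dz": -28, "wx": 0, "wy": 0, "wz": 0, "claw": 0},
    {"dx": 13, "dy": 20, "dz": -28, "wx": 0, "wy": 0, "wz": 0, "claw": 0}
  ]
}}

```text
time: 2.48
ee_pos: [481.2, 2.1, 54.1]
tcp_rot: [0.0, 0.993, 0.122, 0.0]
force: [0.1, -0.1, 0.3]
opening: 85.5
grasp_force: 0.0
```

Run:
```python
from h import *
print(monitor.observe()['ee_pos']); shot('wrist','w1')
```

```text
[481.1891111    2.07308875  54.0735204 ]
```

View pics/w1.png

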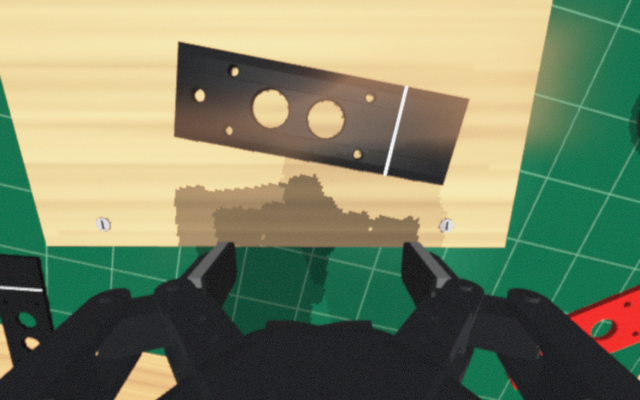

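The wrist view shows the plate ahead (corners (178,42), (468,98), (443,185), (175,135)) and the line at (396,130). The open fingertips at (215,255) and (420,255) are clear behind it. Probing down for the board.

>>> {"name": "step_arm", "arguments": {
  "commands": [
    {"dx": 0, "dy": 0, "dz": -10, "wx": 0, "wy": 0, "wz": 0, "claw": 0},
    {"dx": 0, "dy": 0, "dz": -19, "wx": 0, "wy": 0, "wz": 0, "claw": 0},
    {"dx": 0, "dy": 0, "dz": -20, "wx": 0, "wy": 0, "wz": 0, "claw": 0},
    {"dx": 0, "dy": 0, "dz": -20, "wx": 0, "wy": 0, "wz": 0, "claw": 0}
  ]
}}

```text
time: 3.02
ee_pos: [480.9, 2.5, 33.1]
tcp_rot: [-0.0, 0.993, 0.122, -0.0]
force: [0.5, 0.1, 0.1]
opening: 85.4
grasp_force: 0.0
```

>>> {"name": "step_arm", "arguments": {
  "commands": [
    {"dx": 0, "dy": 0, "dz": -2, "wx": 0, "wy": 0, "wz": 0, "claw": 0},
    {"dx": 0, "dy": 0, "dz": -2, "wx": 0, "wy": 0, "wz": 0, "claw": 0}
  ]
}}

```text
time: 3.28
ee_pos: [481.0, 2.5, 31.3]
tcp_rot: [0.0, 0.993, 0.122, -0.0]
force: [-0.2, -0.9, -0.8]
opening: 85.5
grasp_force: 0.0
```

>>> {"name": "step_arm", "arguments": {
  "commands": [
    {"dx": 0, "dy": 0, "dz": -2, "wx": 0, "wy": 0, "wz": 0, "claw": 0},
    {"dx": 0, "dy": 0, "dz": -4, "wx": 0, "wy": 0, "wz": 0, "claw": 0},
    {"dx": 0, "dy": 0, "dz": -4, "wx": 0, "wy": 0, "wz": 0, "claw": 0}
  ]
}}

```text
time: 3.65
ee_pos: [480.9, 2.5, 27.1]
tcp_rot: [-0.0, 0.993, 0.122, -0.0]
force: [0.4, -0.5, -0.1]
opening: 85.2
grasp_force: 0.0
```

>>> {"name": "step_arm", "arguments": {
  "commands": [
    {"dx": 0, "dy": 0, "dz": -3, "wx": 0, "wy": 0, "wz": 0, "claw": 0},
    {"dx": 0, "dy": 0, "dz": -3, "wx": 0, "wy": 0, "wz": 0, "claw": 0}
  ]
}}

```text
time: 3.9
ee_pos: [480.8, 2.5, 24.1]
tcp_rot: [-0.0, 0.993, 0.122, -0.0]
force: [1.1, 0.2, 0.4]
opening: 85.6
grasp_force: 0.0
```

>>> {"name": "step_arm", "arguments": {
  "commands": [
    {"dx": 0, "dy": 0, "dz": -3, "wx": 0, "wy": 0, "wz": 0, "claw": 0},
    {"dx": 0, "dy": 0, "dz": -4, "wx": 0, "wy": 0, "wz": 0, "claw": 0},
    {"dx": 0, "dy": 0, "dz": -4, "wx": 0, "wy": 0, "wz": 0, "claw": 0}
  ]
}}

```text
time: 4.28
ee_pos: [481.0, 2.5, 20.2]
tcp_rot: [-0.0, 0.993, 0.122, -0.0]
force: [-0.1, -0.1, 0.5]
opening: 85.3
grasp_force: 0.0
```

>>> {"name": "step_arm", "arguments": {
  "commands": [
    {"dx": 0, "dy": 0, "dz": -2, "wx": 0, "wy": 0, "wz": 0, "claw": 0},
    {"dx": 0, "dy": 0, "dz": -2, "wx": 0, "wy": 0, "wz": 0, "claw": 0}
  ]
}}

```text
time: 4.53
ee_pos: [480.9, 2.5, 18.2]
tcp_rot: [-0.0, 0.993, 0.122, -0.0]
force: [-1.0, 0.3, -0.7]
opening: 85.3
grasp_force: 0.0
```

>>> {"name": "step_arm", "arguments": {
  "commands": [
    {"dx": 0, "dy": 0, "dz": -1.5, "wx": 0, "wy": 0, "wz": 0, "claw": 0},
    {"dx": 0, "dy": 0, "dz": -1.5, "wx": 0, "wy": 0, "wz": 0, "claw": 0}
  ]
}}

```text
time: 4.78
ee_pos: [481.1, 2.5, 16.9]
tcp_rot: [0.0, 0.993, 0.122, 0.0]
force: [-0.6, -0.4, 3.1]
opening: 85.2
grasp_force: 1.3
```

Board contact is at TCP z≈17 (open tips sit 13 mm higher). Raising 2 mm and pushing toward the fence.

>>> {"name": "step_arm", "arguments": {
  "commands": [
    {"dx": 0, "dy": 0, "dz": 2, "wx": 0, "wy": 0, "wz": 0, "claw": 0},
    {"dx": 9.7, "dy": 2.4, "dz": 2, "wx": 0, "wy": 0, "wz": 0, "claw": 0},
    {"dx": 19.4, "dy": 4.7, "dz": 2, "wx": 0, "wy": 0, "wz": 0, "claw": 0},
    {"dx": 29.1, "dy": 7.1, "dz": 2, "wx": 0, "wy": 0, "wz": 0, "claw": 0},
    {"dx": 38.9, "dy": 9.4, "dz": 2, "wx": 0, "wy": 0, "wz": 0, "claw": 0}
  ]
}}

```text
time: 5.4
ee_pos: [520.6, 12.0, 18.7]
tcp_rot: [0.0, 0.993, 0.122, -0.0]
force: [-1.5, -0.6, -0.1]
opening: 85.5
grasp_force: 0.2
```

>>> {"name": "step_arm", "arguments": {
  "commands": [
    {"dx": 9.7, "dy": 2.4, "dz": 0, "wx": 0, "wy": 0, "wz": 0, "claw": 0},
    {"dx": 19.4, "dy": 4.7, "dz": 0, "wx": 0, "wy": 0, "wz": 0, "claw": 0},
    {"dx": 29.1, "dy": 7.1, "dz": 0, "wx": 0, "wy": 0, "wz": 0, "claw": 0},
    {"dx": 35, "dy": 8.5, "dz": 0, "wx": 0, "wy": 0, "wz": 0, "claw": 0},
    {"dx": 35, "dy": 8.5, "dz": 0, "wx": 0, "wy": 0, "wz": 0, "claw": 0}
  ]
}}

```text
time: 6.02
ee_pos: [555.5, 20.6, 18.8]
tcp_rot: [-0.0, 0.993, 0.122, 0.0]
force: [-0.2, 0.3, -0.3]
opening: 85.4
grasp_force: 0.0
```

Run:
```python
from h import *
b=np.load('board.npz');th=b['th'];R=np.array([[np.cos(th),-np.sin(th)],[np.sin(th),np.cos(th)]])
s=monitor.observe();print(s['ee_pos'],(s['ee_pos'][:2]-b['t'])@R); shot('wrist','w2')
```

```text
[555.46021006  20.62148178  18.80998555] [ -6.92633836 -28.2756792 ]
```

View pics/w2.png

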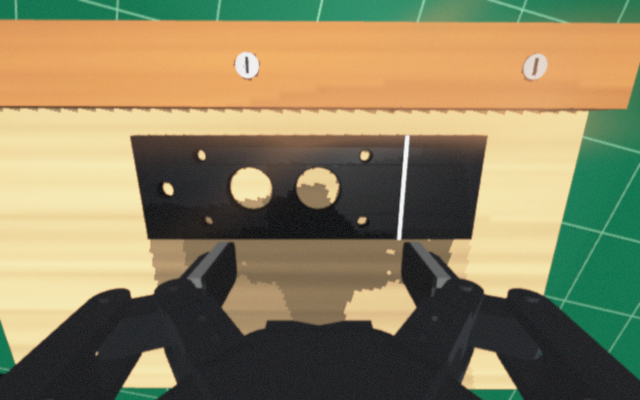

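The plate is squared (far edge row 135, near edge row 238), with roughly 11 mm left to the fence (row 108). Pressing it in gently.

>>> {"name": "step_arm", "arguments": {
  "commands": [
    {"dx": 4.9, "dy": 1.2, "dz": 0, "wx": 0, "wy": 0, "wz": 0, "claw": 0},
    {"dx": 8.7, "dy": 2.1, "dz": 0, "wx": 0, "wy": 0, "wz": 0, "claw": 0},
    {"dx": 8.7, "dy": 2.1, "dz": 0, "wx": 0, "wy": 0, "wz": 0, "claw": 0}
  ]
}}

```text
time: 6.45
ee_pos: [564.1, 22.7, 18.9]
tcp_rot: [-0.0, 0.993, 0.122, 0.0]
force: [0.1, 0.3, 0.2]
opening: 85.6
grasp_force: 0.0
```

>>> {"name": "step_arm", "arguments": {
  "commands": [
    {"dx": 1.9, "dy": 0.5, "dz": 0, "wx": 0, "wy": 0, "wz": 0, "claw": 0},
    {"dx": 1.9, "dy": 0.5, "dz": 0, "wx": 0, "wy": 0, "wz": 0, "claw": 0}
  ]
}}

```text
time: 6.7
ee_pos: [565.6, 23.0, 18.8]
tcp_rot: [-0.0, 0.993, 0.122, 0.0]
force: [0.3, 0.7, -0.3]
opening: 85.3
grasp_force: 0.0
```

>>> {"name": "step_arm", "arguments": {
  "commands": [
    {"dx": 1.9, "dy": 0.5, "dz": 0, "wx": 0, "wy": 0, "wz": 0, "claw": 0},
    {"dx": 1.9, "dy": 0.5, "dz": 0, "wx": 0, "wy": 0, "wz": 0, "claw": 0}
  ]
}}

```text
time: 6.95
ee_pos: [567.3, 23.5, 18.7]
tcp_rot: [0.0, 0.993, 0.122, -0.0]
force: [-1.7, -0.6, 0.1]
opening: 85.3
grasp_force: 0.5
```

>>> {"name": "step_arm", "arguments": {
  "commands": [
    {"dx": 1, "dy": 0.2, "dz": 0, "wx": 0, "wy": 0, "wz": 0, "claw": 0},
    {"dx": 1, "dy": 0.2, "dz": 0, "wx": 0, "wy": 0, "wz": 0, "claw": 0}
  ]
}}

```text
time: 7.2
ee_pos: [567.5, 23.5, 18.6]
tcp_rot: [0.0, 0.993, 0.122, -0.001]
force: [-4.1, -0.8, 2.4]
opening: 85.2
grasp_force: 2.1
```

Seated against the fence (the force rises and motion stops). Backing off, rising, closing, and measuring.

>>> {"name": "step_arm", "arguments": {
  "commands": [
    {"dx": -10, "dy": -2.4, "dz": 0, "wx": 0, "wy": 0, "wz": 0, "claw": 0},
    {"dx": -15, "dy": -3.6, "dz": 50, "wx": 0, "wy": 0, "wz": 0, "claw": 0},
    {"dx": -60, "dy": 20, "dz": 90, "wx": 0, "wy": 0, "wz": 0, "claw": 1},
    {"dx": -100, "dy": 50, "dz": 110, "wx": 0, "wy": 0, "wz": 0, "claw": 1},
    {"dx": -100, "dy": 50, "dz": 110, "wx": 0, "wy": 0, "wz": 0, "claw": 1}
  ]
}}

```text
time: 7.82
ee_pos: [466.9, 76.1, 130.4]
tcp_rot: [-0.0, 0.992, 0.125, 0.001]
force: [0.3, -0.5, -0.4]
opening: 32.1
grasp_force: 0.0
```

Run:
```python
from h import *
s=monitor.observe();print(s['time'],s['ee_pos'],s['opening'])
shot('wrist','w3'); shot('top','t3')
```

```text
7.825 [466.8713357   76.09276269 130.43820558] 32.11443812386454
```

View pics/w3.png

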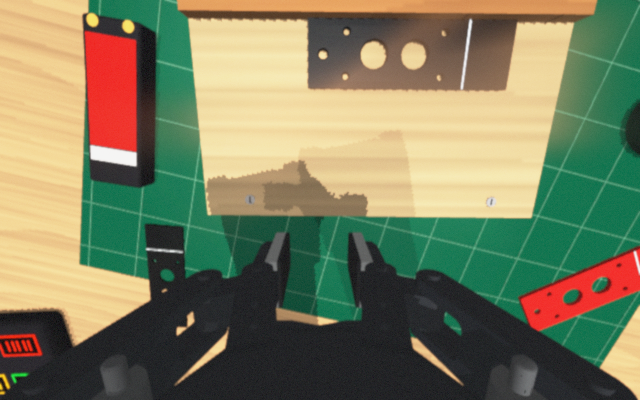

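The plate is flush along the fence. Line at about (466,55), sawing end edge from (575,20) to (532,217), plate's left end at col 308. Measuring line to edge and the end position.

```bash
cat > meas.py <<'E'
from h import *
import sys
def fit(pts,vert=True):
    pts=np.array(pts,np.float32); vx,vy,x,y=cv2.fitLine(pts,cv2.DIST_HUBER,0,.01,.01).ravel(); return np.array([x,y]),np.array([vx,vy])
def meas(fn,lrows,lcols,erows,ecols):
    z=np.load(f'pics/{fn}.npz');p,K,T=z['p'].astype(float),z['K'],z['T']
    g=p.mean(2); L=[];E=[]
    for r in range(*lrows):
        x=np.clip(g[r,lcols[0]:lcols[1]]-np.median(g[r,lcols[0]:lcols[1]])-60,0,None)
        if x.sum()>20: L.append([lcols[0]+(x*np.arange(len(x))).sum()/x.sum(),r])
    rg=p[...,0]-p[...,1]  # wood >0, green mat <0
    for r in range(*erows):
        w=np.where(rg[r,ecols[0]:ecols[1]]>0)[0]
        if len(w): E.append([ecols[0]+w.max()+.5,r])
    Lw=ray(K,T,L,35)[:,:2]; Ew=ray(K,T,E,30)[:,:2]
    lc,ld=fit(Lw); ec,ed=fit(Ew); ed*=np.sign(ed[0]); ld*=np.sign(ld[0])
    n=np.array([-ed[1],ed[0]]) # board +y
    print(fn,'edge yaw',np.degrees(np.arctan2(ed[1],ed[0])),'line yaw',np.degrees(np.arctan2(ld[1],ld[0])),'line mid',Lw.mean(0),'to edge (y) mm',(Lw.mean(0)-ec)@n,len(L),len(E))
    return Lw.mean(0)
E
python3 - <<'E'
from meas import *
b=np.load('board.npz');th=b['th'];R=np.array([[np.cos(th),-np.sin(th)],[np.sin(th),np.cos(th)]])
l=meas('w3',(24,86),(452,482),(30,205),(500,600)); print('board frame line',(l-b['t'])@R)
z=np.load('pics/w3.npz')
for n,px,h in (('near edge',[[330,90],[480,90]],35),('left end',[[308,50]],35),('fence inner top',[[300,19],[500,17]],46)):
    print(n,((ray(z['K'],z['T'],px,h)[:,:2]-b['t'])@R).round(1).tolist())
E
```

```text
w3 edge yaw 13.495189 line yaw 13.79129 line mid [610.13985658  -4.58803725] to edge (y) mm 83.37954386688051 62 175
board frame line [ 40.25296475 -65.68553019]
near edge [[13.3, 39.9], [14.6, -81.1]]
left end [[42.3, 57.7]]
fence inner top [[59.9, 63.1], [62.7, -81.5]]
```

>>> {"name": "step_arm", "arguments": {
  "commands": [
    {"dx": 50, "dy": 33, "dz": 0, "wx": 0, "wy": 0, "wz": 0, "claw": 1},
    {"dx": 107, "dy": 67, "dz": 0, "wx": 0, "wy": 0, "wz": 0, "claw": 1},
    {"dx": 107, "dy": 67, "dz": -40, "wx": 0, "wy": 0, "wz": 0, "claw": 1},
    {"dx": 107, "dy": 67, "dz": -80, "wx": 0, "wy": 0, "wz": 0, "claw": 1},
    {"dx": 107, "dy": 67, "dz": -80, "wx": 0, "wy": 0, "wz": 0, "claw": 1}
  ]
}}

```text
time: 8.55
ee_pos: [573.5, 138.7, 45.2]
tcp_rot: [0.001, 0.993, 0.121, -0.003]
force: [-0.2, -0.7, 0.4]
opening: 0.0
grasp_force: 0.0
```

>>> {"name": "step_arm", "arguments": {
  "commands": [
    {"dx": 0, "dy": 0, "dz": -10, "wx": 0, "wy": 0, "wz": 0, "claw": 1},
    {"dx": 0, "dy": 0, "dz": -16, "wx": 0, "wy": 0, "wz": 0, "claw": 1},
    {"dx": 0, "dy": 0, "dz": -16, "wx": 0, "wy": 0, "wz": 0, "claw": 1}
  ]
}}

```text
time: 8.93
ee_pos: [575.8, 140.6, 33.2]
tcp_rot: [-0.0, 0.993, 0.122, 0.0]
force: [-0.2, -0.1, -0.4]
opening: -0.3
grasp_force: 0.0
```

>>> {"name": "step_arm", "arguments": {
  "commands": [
    {"dx": -1.5, "dy": 0, "dz": -1.2, "wx": 0, "wy": 0, "wz": 0, "claw": 1},
    {"dx": 0.9, "dy": -9.7, "dz": -1.2, "wx": 0, "wy": 0, "wz": 0, "claw": 1},
    {"dx": 3.2, "dy": -19.4, "dz": -1.2, "wx": 0, "wy": 0, "wz": 0, "claw": 1},
    {"dx": 5.6, "dy": -29.1, "dz": -1.2, "wx": 0, "wy": 0, "wz": 0, "claw": 1},
    {"dx": 7.9, "dy": -38.9, "dz": -1.2, "wx": 0, "wy": 0, "wz": 0, "claw": 1}
  ]
}}

```text
time: 9.55
ee_pos: [583.6, 101.0, 31.7]
tcp_rot: [-0.0, 0.993, 0.122, 0.0]
force: [-0.4, 1.4, -0.2]
opening: 0.1
grasp_force: 0.4
```

>>> {"name": "step_arm", "arguments": {
  "commands": [
    {"dx": 2.4, "dy": -9.7, "dz": 0, "wx": 0, "wy": 0, "wz": 0, "claw": 1},
    {"dx": 4.7, "dy": -19.4, "dz": 0, "wx": 0, "wy": 0, "wz": 0, "claw": 1},
    {"dx": 7.1, "dy": -29.1, "dz": 0, "wx": 0, "wy": 0, "wz": 0, "claw": 1},
    {"dx": 8.3, "dy": -34, "dz": 0, "wx": 0, "wy": 0, "wz": 0, "claw": 1},
    {"dx": 8.3, "dy": -34, "dz": 0, "wx": 0, "wy": 0, "wz": 0, "claw": 1}
  ]
}}

```text
time: 10.18
ee_pos: [591.7, 67.1, 31.5]
tcp_rot: [0.0, 0.993, 0.122, -0.0]
force: [0.0, 0.7, -0.3]
opening: 0.2
grasp_force: 0.0
```

Run:
```python
from h import *
s=monitor.observe();print(s['time'],s['ee_pos'],s['opening'])
shot('wrist','w4')
```

```text
10.175 [591.70131786  67.07280621  31.51286788] 0.23859239033110657
```

View pics/w4.png

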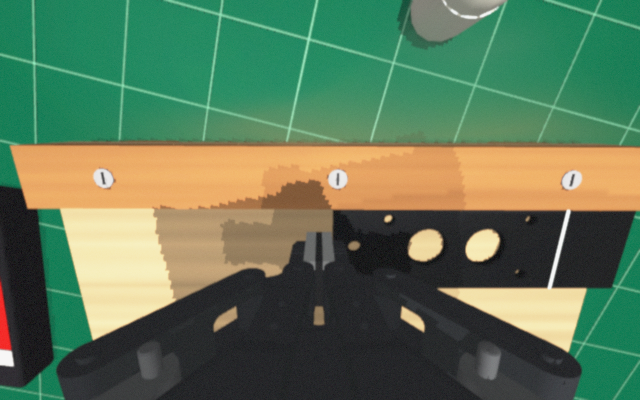

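The plate is sliding along the fence: line (568,212)–(551,287), end edge visible at (586,290)–(575,350). Measuring the remaining distance.

Run:
```python
from meas import *
meas('w4',(216,284),(542,578),(293,345),(500,630))
```

```text
w4 edge yaw 13.793387 line yaw 13.860008 line mid [622.36775404 -59.10620291] to edge (y) mm 26.831823727388272 68 52
```

>>> {"name": "step_arm", "arguments": {
  "commands": [
    {"dx": 2, "dy": -8, "dz": 0, "wx": 0, "wy": 0, "wz": 0, "claw": 1},
    {"dx": 4, "dy": -16, "dz": 0, "wx": 0, "wy": 0, "wz": 0, "claw": 1},
    {"dx": 5.9, "dy": -24.3, "dz": 0, "wx": 0, "wy": 0, "wz": 0, "claw": 1},
    {"dx": 5.9, "dy": -24.3, "dz": 0, "wx": 0, "wy": 0, "wz": 0, "claw": 1}
  ]
}}

```text
time: 10.72
ee_pos: [597.8, 42.0, 31.6]
tcp_rot: [0.0, 0.993, 0.121, -0.0]
force: [-1.3, -0.1, -0.8]
opening: -0.0
grasp_force: 0.0
```

>>> {"name": "step_arm", "arguments": {
  "commands": [
    {"dx": -3, "dy": 10, "dz": 0, "wx": 0, "wy": 0, "wz": 0, "claw": 1},
    {"dx": -5, "dy": 14, "dz": 50, "wx": 0, "wy": 0, "wz": 0, "claw": 1},
    {"dx": -55, "dy": -10, "dz": 95, "wx": 0, "wy": 0, "wz": 0, "claw": 1},
    {"dx": -105, "dy": -40, "dz": 100, "wx": 0, "wy": 0, "wz": 0, "claw": 0},
    {"dx": -125, "dy": -80, "dz": 100, "wx": 0, "wy": 0, "wz": 0, "claw": 0}
  ]
}}

```text
time: 11.35
ee_pos: [470.2, -35.4, 132.5]
tcp_rot: [0.0, 0.992, 0.124, 0.0]
force: [2.0, -0.9, -0.6]
opening: 36.0
grasp_force: 0.0
```

Run:
```python
from h import *
s=monitor.observe();print(s['time'],s['ee_pos'],s['opening'])
shot('wrist','w5')
```

```text
11.35 [470.18834631 -35.40751618 132.47949181] 36.04730872801808
```

View pics/w5.png

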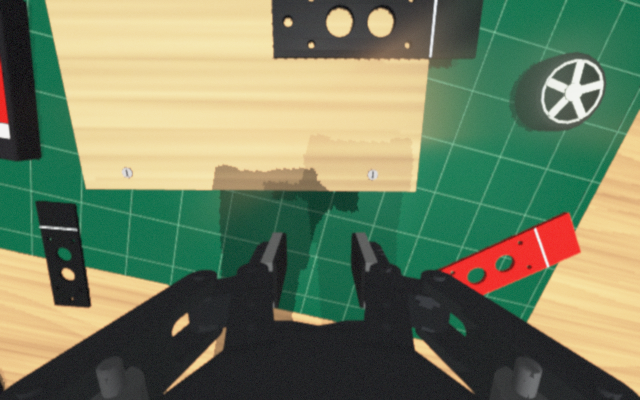

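The line at (434,5)–(431,55) nearly continues the end edge (428,65)–(416,190). Measuring.

Run:
```python
from meas import *
b=np.load('board.npz');th=b['th'];R=np.array([[np.cos(th),-np.sin(th)],[np.sin(th),np.cos(th)]])
l=meas('w5',(2,52),(422,446),(70,185),(380,450)); print((l-b['t'])@R)
z=np.load('pics/w5.npz');print('near edge',((ray(z['K'],z['T'],[[290,58.5],[420,58.5]],35)[:,:2]-b['t'])@R).round(1).tolist())
```

```text
w5 edge yaw 13.398044 line yaw 14.056704 line mid [625.8867552  -85.09593126] to edge (y) mm 1.7245672991555157 50 115
[  36.54125627 -147.63495993]
near edge [[13.2, -37.3], [14.2, -140.1]]
```

The line is about 1.0–1.7 mm short of the edge by two independent views (tolerance 4). The plate is square to about 0.3° and seated against the fence, and the hand is clear, so I'm handing in.

```bash
python3 -c "
from bench import arm; print(arm.job_done())"
```

```text
the job is handed in; nothing more can be done
None
```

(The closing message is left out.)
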